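# Load the setting block and slide the shuttle home

### The job

Set the pale grey steel setting block upright in the nest of the white shuttle while the shuttle is still pulled out, then let go of it and push the shuttle gently along its rails until it is fully home against both rubber pads of the end stop. The shuttle jams in its rails if it is pushed off its centre line, so push its rear face at the red centre mark and never force it. Leave the stopwatch and the screw tin where they are.

Things in the scene. Friction and masses are not known exactly. Their poses are not given: they have to be found in the camera images.
- slideway: Fixed slide: grey plate 250 x 160 x 10 mm on the table. Origin: centre of its underside. Its +x is the push direction (away from the robot), y across, z up. Two dark rails with steel strips along x at y = +-50 to +-74 mm, top 35 mm above the table; -x end open, end stop (40 mm high) at +x. Red centre line at y = 0. Place and yaw (up to 0.3 rad) vary.
- shuttle: White block loose between the rails: 96 (x) x 90 (y) x 22 mm high, about 0.3 kg, axes as the slideway's. Origin: centre of its underside, 10 mm above the table. Its side shoes are only 36 mm long, with 1 mm play each side and dry friction: pushed on the centre line (y = 0) it slides with a few N. Home: origin at x = +55 mm in the slideway frame; it starts 105 to 140 mm short of that.
- push_mark (a point): Red upright mark at the middle of the shuttle's flat, upright rear (-x) face, which spans 10 to 32 mm above the table; the point is 21 mm up. Push along +x. A push more than about 12 mm left or right of it can turn the shuttle a few degrees so that it jams: back off and push at the mark. Over 40 N from the robot on the shuttle counts as forcing it.
- nest (a point): Centre of the nest's floor on top of the shuttle, 32 mm above the table, 23 mm to the +y side of the shuttle's centre line. Inside 46 mm (x) x 31 mm (y), walls dark, 5 mm thick and 5 mm high: keep the fingertips above them. The setting block stands in it with its 40 mm side along the nest's x, 3 mm play each side. Axes as the shuttle's.
- stop_face (a point): Point midway between the faces of the end stop's two rubber pads (at y = +-30 mm), on the centre line, 21 mm above the table; x = +103 mm in the slideway frame. The shuttle's front face rests against the pads when home. Axes as the slideway's.
- gauge_block: Pale grey rectangular setting block of ground steel standing on the table, 25 (x) x 40 (y) x 35 (z) mm, 0.13 kg nominal. Origin: centre of its underside. Grip it across its 25 mm sides (along its x), in the upper half, so that the fingertips stay clear of the nest walls. Yaw varies.
- stopwatch: Dark grey electronic stopwatch 50 x 62 x 19 mm lying on the table, a bystander. Origin: centre of its underside.
- screw_tin: Round white tin, 64 mm diameter, 25 mm high, a bystander. Origin: centre of its underside.
There are look-alikes about, which are no part of the job. What is meant by the gauge_block is not purple, and is the smaller of those in its own colour.

How it is judged (in metres and radians):
On the way:
1. the setting block stands upright in the nest, let go, with the shuttle still more than 60 mm from home (x of gauge_block in the frame of nest between -0.006 and 0.006 m and y of gauge_block in the frame of nest between -0.006 and 0.006 m and z of gauge_block in the frame of nest below 0.003 m and angle between gauge_block's own z axis and vertical below 0.1 rad and contact force between each of the arm, the fingers and gauge_block below 0.05 N and x of shuttle in the frame of slideway below -0.005 m), for 0.2 s.
At the end, for the whole second after the job is handed in: The shuttle is home (within 3 mm of the end stop's pads, square to the slideway within 0.04 rad) and at rest, with the setting block standing upright in its nest: within 6 mm of the nest's centre along both axes, its underside at most 3 mm above the nest floor, tilted less than 0.1 rad, at rest (x of shuttle in the frame of slideway above 0.052 m and angle between the x axis of shuttle and the x axis of slideway, either way round below 0.04 rad and x of gauge_block in the frame of nest between -0.006 and 0.006 m and y of gauge_block in the frame of nest between -0.006 and 0.006 m and z of gauge_block in the frame of nest below 0.003 m and angle between gauge_block's own z axis and vertical below 0.1 rad and linear speed of each of shuttle, gauge_block below 0.01 m/s); the robot touches nothing.
It fails at once if the shuttle is forced: more than 40 N between robot and shuttle (contact force between any of the arm, the fingers and shuttle above 40 N).
It fails at once if the stopwatch is moved by more than 20 mm (distance of stopwatch from where it was at the start of the episode above 0.02 m).
It fails at once if the screw tin is moved by more than 20 mm (distance of screw_tin from where it was at the start of the episode above 0.02 m).
It also fails if it takes over 54 s, if anything falls off the work surface, if the arm or the gripper's body presses on something with over 40 N, if the wrist force passes 120 N, or if a joint passes its speed limit or range.

### The arm

A 6-joint arm with a two-finger parallel gripper is mounted at the origin on a cart in front of the work surface, level with it; the furniture and walls round the work are solid. World frame = base frame: x ahead of the robot, y to its left, z up, the work surface at z = 0. Lengths are in m, angles in degrees, forces in N, time in s.
With the tool pointing down it reaches from about 0.4 to 0.825 m from the base axis. Payload 7 kg.
Tool frame: the origin (TCP) lies on the centre line of the jaws, within the pads' length; the fingertips stand 11 mm ahead of it and the grasp point (between the pads) lies 8 mm behind it; z points along the fingers, y is the direction in which the jaws open and shut (so a half turn about z gives the same grasp; the last joint's range is limited). The gripper opens to 88 mm and grips with 3 to 60 N. Pads are 19 mm wide; open, the fingers measure 130 mm over their backs; the gripper's body (78 mm by 193 mm) begins 47 mm behind the grasp point.
Start: joints at [86.58, 20.546, 0.682, 0, -70.136, -16.507], TCP at [0.23, 0.635, 0.238] pointing down, gripper open.
Joint ranges: [-176.03, 176.03], [-82.01, 121.73], [-58.28, 71.71], [-173.87, 95.51], [-174.79, -0.11], [-173.66, 173.66]. Speed limits (degrees/s): [136.94, 136.94, 172.46, 180, 180, 180].

### API

Orientations are given as [roll, pitch, yaw] about the fixed x, y, z axes, in that order (R = Rz(yaw) Ry(pitch) Rx(roll)).
In Python, from plant import ctrl, cams, order gives the robot as it stands.
- The arm moves only by the tool jog_arm, never from a script. Its argument "motion" is a list of rows, each an object with "offset": the shift along the tool's x, y, z in mm, a list of three; "roll": the turn about the tool's z in rad; "hand": the finger opening in mm, from 0 to 87.6. A call has 1 to 20 rows; each row is the pose to reach, as a shift and turn from the pose commanded when the call began, along the tool's axes at that moment; what a row does not reach only later rows make up. A row lasts 1/12 s, in which the tool goes at most 41.7 mm and 7.16 degrees, less where a joint would pass 70% of its speed; a pose out of reach is approached as far as the arm can. A call with a gripper value outside its range is refused whole. The fingers move at their own pace and stop on an object; the grip force is fixed at half the most. Time passes only in rows, so rows that repeat a pose let the fingers close. It gives the time, the measured TCP pose, the force and the opening at its end, in the units of the state.
- ctrl.get_obs(): the state, without advancing time (a new reading comes with each control period).
- cams.snapshot(name): name is "side" or "top"; returns a dict with "img" (420x560x3 uint8, red, green, blue), "K" (3x3 intrinsics, pixels), "D" ([k1, k2, p1, p2, k3] as OpenCV has them; the pictures are not rectified), "cam_to_world" (4x4, takes a point from camera to world coordinates). Camera axes: x right, y down, z forward; pixel columns grow to the right and rows downward; lengths in m; the calibration is good to about 2 mm. A picture is of the moment at which its call begins. There is no depth.
- order.close_job(): hands the job in, once; it reports no verdict.
The state is a dict: "clock": time; "joint_pos": joint angles; "qvel": joint speeds; "tau": joint torques, N m; "tool_pos": TCP position; "orientation": TCP orientation; "force": force on the tool from outside, world axes, zero at the start; "moment": the same for the moment, N m; "opening": finger opening in m.
Only numpy, scipy, OpenCV 4.12 (cv2) and the standard library are available. Lean on these libraries where they do the work, as an engineer would, in place of code of your own. Each camera call takes 0.05 s, during which the arm holds its last target. There are 200 camera calls.

## Working session

There is one attempt and no reset: what is moved stays moved. The work goes in short steps, Python scripts to look and compute and a tool call to move; the robot and the scene stay as the last step left them, time stands still between calls to the robot, and variables do not carry over. Pictures are saved under pics/ and viewed, about 8 in all and at most 12, crops included, and the job is handed in when it is done.

Besides the shell and the picture viewer there is one more tool, called after ">>>" as name([rows], argument=value, ...), one row to a line, values as JSON. jog_arm: Moves the arm, as the interface text tells. Its arguments: {"type":"object","properties":{"motion":{"type":"array"}},"required":["motion"]}

```bash
mkdir -p pics; ls; cat > h.py <<'E'
import numpy as np, cv2
from plant import ctrl,cams,order
def snap(n,f=None):
    s=cams.snapshot(n)
    if f: cv2.imwrite('pics/'+f,s['img'][:,:,::-1])
    return s
def ray(s,px,z):
    p=cv2.undistortPoints(np.array(px,float).reshape(-1,1,2),s['K'],np.array(s['D'],float)).reshape(-1,2)
    T=np.array(s['cam_to_world']); d=np.c_[p,np.ones(len(p))]@T[:3,:3].T; o=T[:3,3]
    return o+d*((z-o[2])/d[:,2])[:,None]
def proj(s,P):
    T=np.linalg.inv(np.array(s['cam_to_world'])); r=cv2.Rodrigues(T[:3,:3])[0]
    return cv2.projectPoints(np.array(P,float).reshape(-1,1,3),r,T[:3,3],s['K'],np.array(s['D'],float))[0].reshape(-1,2)
E
python3 - <<'E'
from h import *
for n in('top','side'):
    s=snap(n,n+'0.png'); print(np.round(s['cam_to_world'],3),s['K'])
print(ctrl.get_obs())
E
```

```text
pics
[[ 0.005 -0.983  0.183  0.376]
 [-1.    -0.007 -0.008  0.091]
 [ 0.009 -0.183 -0.983  0.904]
 [ 0.     0.     0.     1.   ]] [[391.71545514   0.         272.1204707 ]
 [  0.         391.71545514 200.61376804]
 [  0.           0.           1.        ]]
[[-0.981 -0.132  0.139  0.43 ]
 [-0.191  0.621 -0.761  0.768]
 [ 0.014 -0.773 -0.634  0.645]
 [ 0.     0.     0.     1.   ]] [[414.72306413   0.         281.36366625]
 [  0.         414.72306413 210.54753729]
 [  0.           0.           1.        ]]
{'clock': 0.1, 'joint_pos': array([ 8.65768556e+01,  2.05871191e+01,  6.39111868e-01, -1.87542636e-02,
       -7.01381173e+01, -1.65102019e+01]), 'qvel': array([ 0.00718896, -0.07571751,  0.1297645 ,  0.02679091, -0.04103275,
        0.0760997 ]), 'tau': array([-1.31712888e-03, -5.84164810e+01,  2.93750006e+01,  7.01553270e+00,
        1.01078750e-02, -5.72300632e-05]), 'tool_pos': array([0.22996238, 0.6341539 , 0.23671625]), 'orientation': array([ 1.79912416e+02, -7.57346465e-03, -1.99397257e+01]), 'force': array([-0.64893554, -0.37154823,  0.12465907]), 'moment': array([ 0.02909857, -0.05596609,  0.03653552]), 'opening': 0.08767257741689456}
```

View pics/top0.png

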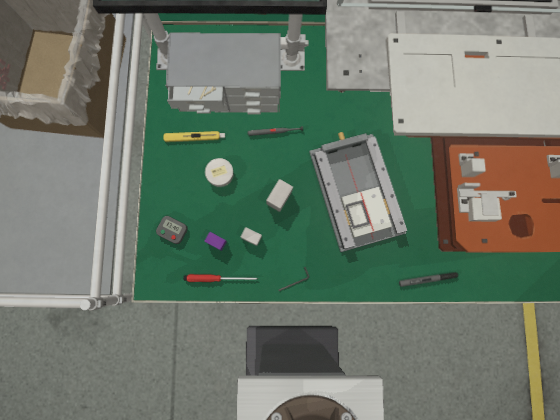

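View pics/side0.png

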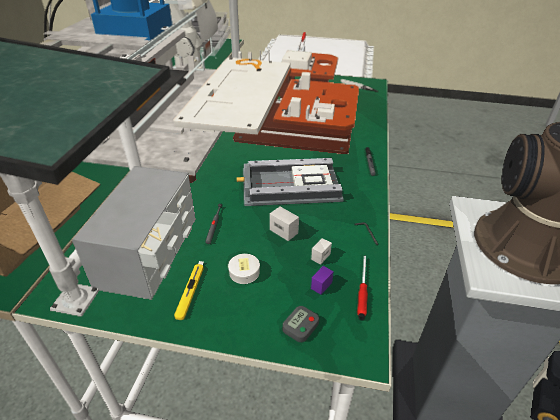

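Top view: the pale grey candidates are the small block at (251,236) and the larger one at (280,195), plus a purple one at (215,241). The gauge block is the small pale one, being non-purple and the smaller of its colour. The tin is at (219,173), the stopwatch at (172,230) and the slideway at about (360,190). The shuttle's nest is near (357,214). I'll confirm with an enlarged crop and measure.

```bash
python3 - <<'E'
from h import *
s=snap('top'); im=s['img']
c=cv2.resize(im[125:260,200:420],None,fx=3.6,fy=3.6,interpolation=cv2.INTER_CUBIC)
cv2.imwrite('pics/crop1.png',c[:,:,::-1])
hsv=cv2.cvtColor(im,cv2.COLOR_RGB2HSV)
m=((hsv[...,1]<70)&(hsv[...,2]>90)).astype(np.uint8)
cs=cv2.findContours(m,cv2.RETR_EXTERNAL,cv2.CHAIN_APPROX_NONE)[0]
for k in cs:
    if cv2.contourArea(k)>80:
        r=cv2.minAreaRect(k)
        if 160<r[0][0]<420 and 130<r[0][1]<260: print(r,ray(s,cv2.boxPoints(r),.035).round(3).tolist())
# red centre line
r=((hsv[...,0]<8)|(hsv[...,0]>172))&(hsv[...,1]>110)&(hsv[...,2]>90)
ys,xs=np.nonzero(r[130:260,310:410]); print(np.c_[xs+310,ys+130].tolist())
E
```

```text
((250.50001525878906, 236.00003051757812), (18.782970428466797, 12.074767112731934), 26.56505012512207) [[0.455, 0.157, 0.035], [0.479, 0.145, 0.035], [0.46, 0.108, 0.035], [0.436, 0.119, 0.035]]
((170.6000213623047, 228.80003356933594), (25.043960571289062, 20.57182502746582), 26.56505012512207) [[0.464, 0.345, 0.035], [0.505, 0.327, 0.035], [0.48, 0.276, 0.035], [0.439, 0.294, 0.035]]
((278.941162109375, 194.26470947265625), (17.32135772705078, 27.954267501831055), 30.963754653930664) [[0.535, 0.102, 0.035], [0.59, 0.07, 0.035], [0.57, 0.036, 0.035], [0.515, 0.069, 0.035]]
((219.25001525878906, 171.75), (28.284271240234375, 27.577163696289062), 45.0) [[0.604, 0.251, 0.035], [0.651, 0.208, 0.035], [0.604, 0.161, 0.035], [0.558, 0.204, 0.035]]
((357.84417724609375, 190.59396362304688), (109.2061538696289, 70.02098083496094), 72.53607177734375) [[0.66, 0.002, 0.035], [0.713, -0.156, 0.035], [0.468, -0.219, 0.035], [0.42, -0.068, 0.035]]
((279.5, 209.5), (419.0, 559.0), 90.0) [[1.055, 0.784, 0.035], [1.074, -0.66, 0.035], [0.07, -0.526, 0.035], [0.069, 0.652, 0.035]]
[[361, 195], [362, 198], [363, 200], [363, 201], [363, 202], [364, 204], [364, 205], [365, 207], [365, 208], [366, 210], [366, 211], [367, 213], [367, 214], [368, 216], [368, 217], [369, 219], [369, 220], [370, 222], [370, 223], [371, 225], [372, 228]]
```

View pics/crop1.png

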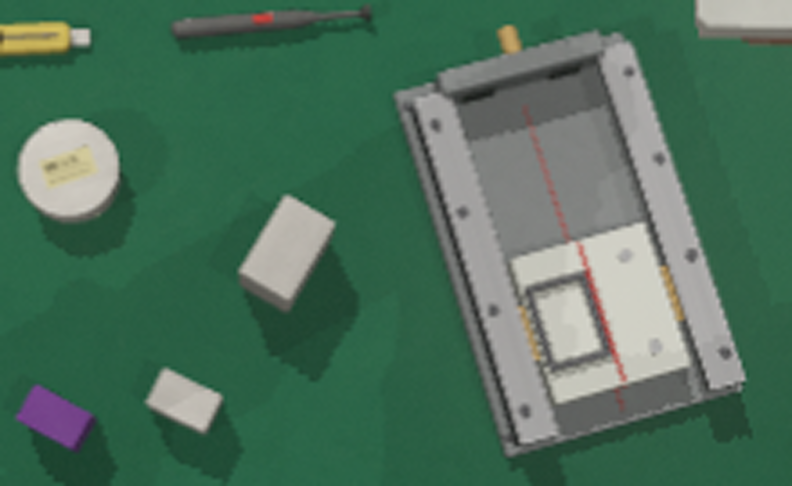

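The crop confirms it: the small pale block at crop (184,402) matches 25x40 mm. The large pale block at (287,252) and the purple one at (56,417) are look-alikes. Next I measure the shuttle, nest and block precisely.

```bash
python3 - <<'E'
from h import *
for n in('top','side'):
    s=snap(n); im=s['img']; F=6
    # predicted region from top estimate
    up=cv2.resize(im,None,fx=F,fy=F,interpolation=cv2.INTER_CUBIC)
    hsv=cv2.cvtColor(up,cv2.COLOR_RGB2HSV)
    topx=lambda p:(np.array(p,float)+.5)/F-.5
    # block top face: brightness split
    c=proj(s,[[.457,.132,.02]])[0]; x,y=(c*F).astype(int)
    sub=up[y-100:y+100,x-100:x+100]; h=hsv[y-100:y+100,x-100:x+100]
    m0=(h[...,1]<70)&(h[...,2]>90)
    v=h[...,2][m0]; t,_=cv2.threshold(v.reshape(-1,1),0,255,cv2.THRESH_OTSU)
    for name,mm in(('all',m0),('top',m0&(h[...,2]>t))):
        k=max(cv2.findContours(mm.astype(np.uint8),0,1)[0],key=cv2.contourArea)
        r=cv2.minAreaRect(k); b=ray(s,topx(cv2.boxPoints(r)+[x-100,y-100]),.035)
        print(n,name,t,'centre',b.mean(0).round(4),'sides',np.linalg.norm(b[1]-b[0]).round(4),np.linalg.norm(b[2]-b[1]).round(4),'angs',[np.degrees(np.arctan2(*(b[i+1]-b[i])[1::-1])).round(1) for i in(0,1)])
    # red line on shuttle
    rd=((hsv[...,0]<8)|(hsv[...,0]>172))&(hsv[...,1]>70)&(hsv[...,2]>80)
    ys,xs=np.nonzero(rd); P=ray(s,topx(np.c_[xs,ys]),.032)
    q=(abs(P[:,0]-.53)<.05)&(abs(P[:,1]+.115)<.04); P=P[q,:2]
    vx,vy,x0,y0=cv2.fitLine(P.astype(np.float32),cv2.DIST_HUBER,0,.001,.001).ravel()
    a=np.degrees(np.arctan2(vy,vx)); print(n,'red',len(P),a,'y at x=.53',y0+(.53-x0)*vy/vx, P.min(0),P.max(0))
    # nest
    g=proj(s,[[.525,-.085,.034]])[0]; x,y=(g*F).astype(int); print('nest px',g)
    w=170 if n=='top' else 170
    sub=hsv[y-w:y+w,x-w:x+w]; 
    cv2.imwrite('pics/nest_%s.png'%n,up[y-w:y+w,x-w:x+w,::-1])
E
python3 -c "
import cv2,numpy as np
cv2.imwrite('pics/n2.png',np.hstack([cv2.imread('pics/nest_%s.png'%n) for n in('top','side')]))"
```

```text
top all 156.0 centre [0.4578 0.132  0.035 ] sides 0.0279 0.0433 angs [np.float64(-25.5), np.float64(-116.2)]
top top 156.0 centre [0.4583 0.1319 0.035 ] sides 0.0247 0.0393 angs [np.float64(-25.0), np.float64(-115.6)]
top red 2192 16.644098 y at x=.53 -0.123983145 [ 0.48025535 -0.14098803] [ 0.57944678 -0.10313391]
nest px [347.22959702 206.64738319]
side all 168.0 centre [0.4579 0.1468 0.035 ] sides 0.0715 0.0445 angs [np.float64(-114.5), np.float64(134.1)]
side top 168.0 centre [0.4616 0.1446 0.035 ] sides 0.0704 0.0336 angs [np.float64(-102.9), np.float64(150.9)]
side red 746 33.001163 y at x=.53 -0.112860374 [ 0.48002317 -0.14305709] [ 0.57986599 -0.07999055]
nest px [305.4293075  183.13107112]
```

View pics/n2.png

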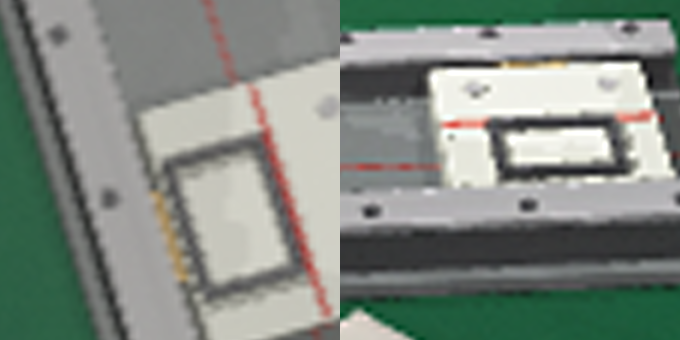

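The tiles show the nest in both views: top tile centre about (236,218), side tile about (220,148). The nest floor is a closed bright region, so I measure it as a component, and the red line on the shuttle only.

```bash
cat > meas.py <<'E'
from h import *
F=6
topx=lambda p:(np.array(p,float)+.5)/F-.5
def ang(b,i): return np.degrees(np.arctan2(*(b[i+1]-b[i])[1::-1])).round(1)
def floor(s,seed):
    up=cv2.resize(s['img'],None,fx=F,fy=F,interpolation=cv2.INTER_CUBIC); hsv=cv2.cvtColor(up,cv2.COLOR_RGB2HSV)
    m=((hsv[...,2]>150)).astype(np.uint8)
    l=cv2.connectedComponents(m,connectivity=4)[1]
    x,y=(np.array(seed)*F).astype(int)
    k=max(cv2.findContours((l==l[y,x]).astype(np.uint8),0,1)[0],key=cv2.contourArea)
    return topx(k.reshape(-1,2))
E
python3 - <<'E'
from meas import *
for n,o,t in(('top',(347.23,206.65),(236,218)),('side',(305.43,183.13),(220,148))):
    s=snap(n); seed=np.array(o)+(np.array(t)-170)/F
    k=floor(s,seed); P=ray(s,k,.032)[:,:2]
    r=cv2.minAreaRect(P.astype(np.float32)*1000); b=cv2.boxPoints(r)
    print(n,'floor',np.round(r[0],1),np.round(r[1],1),ang(b,0),ang(b,1))
    if n=='top':
        up=cv2.resize(s['img'],None,fx=F,fy=F,interpolation=cv2.INTER_CUBIC).astype(int)
        rd=(up[...,0]-up[...,1]>35)
        ys,xs=np.nonzero(rd); px=topx(np.c_[xs,ys])
        for z,lo,hi in((.032,.50,.56),(.010,.61,.66)):
            Q=ray(s,px,z)[:,:2]; q=(Q[:,0]>lo)&(Q[:,0]<hi)&(abs(Q[:,1]+.125-(Q[:,0]-.53)*.29)<.02); Q=Q[q]
            vx,vy,x0,y0=cv2.fitLine((Q*1000).astype(np.float32),cv2.DIST_HUBER,0,.001,.001).ravel()
            print(z,len(Q),np.degrees(np.arctan2(vy,vx)),'y@.53',y0+(530-x0)*vy/vx,'y@.63',y0+(630-x0)*vy/vx)
        # shuttle front/rear edges: brightness along lines parallel to the axis, off centre 
        for z,off in((.032,-.015),(.032,-.03)):
            a=np.radians(16.5);u=np.array([np.cos(a),np.sin(a)]);v=np.array([-u[1],u[0]])
            t=np.arange(-.08,.08,.001); L=np.array([.53,-.124])+t[:,None]*u+off*v
            p=proj(s,np.c_[L,np.full(len(L),z)]).astype(np.float32)
            g=cv2.remap(cv2.cvtColor(s['img'],cv2.COLOR_RGB2GRAY),p[:,:1],p[:,1:],cv2.INTER_LINEAR).ravel().astype(int)
            print(list(zip((t*1000).round().astype(int)[::2].tolist(),g[::2].tolist())))
E
```

```text
top floor [ 508.6 -107.7] [45.1 31.4] -73.7 16.3
0.032 1655 15.782256 y@.53 -124.562515 y@.63 -96.29881
0.01 100 15.984754 y@.53 -125.01518 y@.63 -96.36944
[(-80, 97), (-78, 98), (-76, 98), (-74, 96), (-72, 96), (-70, 97), (-68, 97), (-66, 98), (-64, 114), (-62, 189), (-60, 196), (-58, 196), (-56, 196), (-54, 196), (-52, 196), (-50, 197), (-48, 199), (-46, 205), (-44, 207), (-42, 207), (-40, 206), (-38, 206), (-36, 207), (-34, 207), (-32, 206), (-30, 207), (-28, 207), (-26, 207), (-24, 207), (-22, 207), (-20, 207), (-18, 207), (-16, 207), (-14, 207), (-12, 207), (-10, 208), (-8, 207), (-6, 207), (-4, 207), (-2, 207), (0, 207), (2, 206), (4, 207), (6, 207), (8, 207), (10, 207), (12, 207), (14, 207), (16, 206), (18, 207), (20, 207), (22, 207), (24, 207), (26, 206), (28, 206), (30, 199), (32, 168), (34, 123), (36, 124), (38, 127), (40, 130), (42, 130), (44, 130), (46, 131), (48, 130), (50, 130), (52, 131), (54, 130), (56, 129), (58, 129), (60, 129), (62, 129), (64, 129), (66, 129), (68, 129), (70, 129), (72, 129), (74, 129), (76, 130), (78, 129)]
[(-80, 98), (-78, 97), (-76, 98), (-74, 
[... 213 characters left out ...]
6), (-36, 206), (-34, 207), (-32, 207), (-30, 206), (-28, 207), (-26, 206), (-24, 206), (-22, 206), (-20, 206), (-18, 207), (-16, 206), (-14, 206), (-12, 206), (-10, 206), (-8, 206), (-6, 207), (-4, 207), (-2, 207), (0, 207), (2, 207), (4, 207), (6, 207), (8, 206), (10, 200), (12, 186), (14, 178), (16, 180), (18, 189), (20, 206), (22, 206), (24, 206), (26, 206), (28, 205), (30, 197), (32, 168), (34, 129), (36, 132), (38, 136), (40, 138), (42, 138), (44, 138), (46, 138), (48, 138), (50, 137), (52, 137), (54, 136), (56, 136), (58, 138), (60, 138), (62, 137), (64, 136), (66, 130), (68, 128), (70, 129), (72, 129), (74, 129), (76, 129), (78, 128)]
side floor [ 509.4 -111.9] [45.3 26.8] -74.6 15.4
```

Measurements agree with the sizes given:
- **Gauge block:** (0.458, 0.132), its x axis at about -25°.
- **Nest:** (0.509, -0.108).
- **Slideway:** axis at about 16°. The shuttle origin is near (0.515, -0.129) and the push mark near (0.469, -0.142).

I'll move above the block.

>>> jog_arm([
  {"offset": [40,40,0],"roll": 0.12},
  {"offset": [386,394,118],"roll": 1.665,"hand": 60},
  {"offset": [386,394,118],"roll": 1.665,"hand": 60},
  {"offset": [386,394,118],"roll": 1.665,"hand": 60},
  {"offset": [386,394,118],"roll": 1.665,"hand": 60},
  {"offset": [386,394,118],"roll": 1.665,"hand": 60},
  {"offset": [386,394,118],"roll": 1.665,"hand": 60},
  {"offset": [386,394,118],"roll": 1.665,"hand": 60},
  {"offset": [386,394,118],"roll": 1.665,"hand": 60},
  {"offset": [386,394,118],"roll": 1.665,"hand": 60},
  {"offset": [386,394,118],"roll": 1.665,"hand": 60},
  {"offset": [386,394,118],"roll": 1.665,"hand": 60},
  {"offset": [386,394,118],"roll": 1.665,"hand": 60},
  {"offset": [386,394,118],"roll": 1.665,"hand": 60},
  {"offset": [386,394,118],"roll": 1.665,"hand": 60},
  {"offset": [386,394,118],"roll": 1.665,"hand": 60},
  {"offset": [386,394,118],"roll": 1.665,"hand": 60},
  {"offset": [386,394,118],"roll": 1.665,"hand": 60},
  {"offset": [386,394,118],"roll": 1.665,"hand": 60},
  {"offset": [386,394,118],"roll": 1.665,"hand": 60},
])

```text
$.motion[0]: bad value
```

>>> jog_arm([
  {"offset": [40,40,0],"roll": 0.12,"hand": 60},
  {"offset": [386,394,118],"roll": 1.665,"hand": 60},
  {"offset": [386,394,118],"roll": 1.665,"hand": 60},
  {"offset": [386,394,118],"roll": 1.665,"hand": 60},
  {"offset": [386,394,118],"roll": 1.665,"hand": 60},
  {"offset": [386,394,118],"roll": 1.665,"hand": 60},
  {"offset": [386,394,118],"roll": 1.665,"hand": 60},
  {"offset": [386,394,118],"roll": 1.665,"hand": 60},
  {"offset": [386,394,118],"roll": 1.665,"hand": 60},
  {"offset": [386,394,118],"roll": 1.665,"hand": 60},
  {"offset": [386,394,118],"roll": 1.665,"hand": 60},
  {"offset": [386,394,118],"roll": 1.665,"hand": 60},
  {"offset": [386,394,118],"roll": 1.665,"hand": 60},
  {"offset": [386,394,118],"roll": 1.665,"hand": 60},
  {"offset": [386,394,118],"roll": 1.665,"hand": 60},
  {"offset": [386,394,118],"roll": 1.665,"hand": 60},
  {"offset": [386,394,118],"roll": 1.665,"hand": 60},
  {"offset": [386,394,118],"roll": 1.665,"hand": 60},
  {"offset": [386,394,118],"roll": 1.665,"hand": 60},
  {"offset": [386,394,118],"roll": 1.665,"hand": 60},
])

```text
clock: 2.02
tool_pos: [0.4586, 0.1335, 0.1199]
orientation: [-180.0, 0.0, -115.2]
force: [-0.6, -0.3, 0.9]
opening: 0.0598
```

```bash
python3 - <<'E'
from h import *
o=ctrl.get_obs(); t=o['tool_pos']; print(t)
for n in('side','top'):
    s=snap(n); im=s['img'].copy()
    c=proj(s,[[.458,.132,.02]])[0].astype(int)
    print(n,proj(s,[t+[0,0,-.011],[.458,.132,.035]]))
    cr=cv2.resize(im[c[1]-70:c[1]+40,c[0]-65:c[0]+65],None,fx=3,fy=3,interpolation=cv2.INTER_CUBIC)
    cv2.imwrite('pics/a_%s.png'%n,cr[:,:,::-1])
cv2.imwrite('pics/a.png',np.hstack([cv2.imread('pics/a_%s.png'%n) for n in('side','top')]))
E
```

```text
[0.45856278 0.1335344  0.11985407]
side [[324.19073406 219.13526195]
 [321.75609976 245.31598739]]
top [[248.23389057 231.96201336]
 [250.63151432 235.69760627]]
```

View pics/a.png

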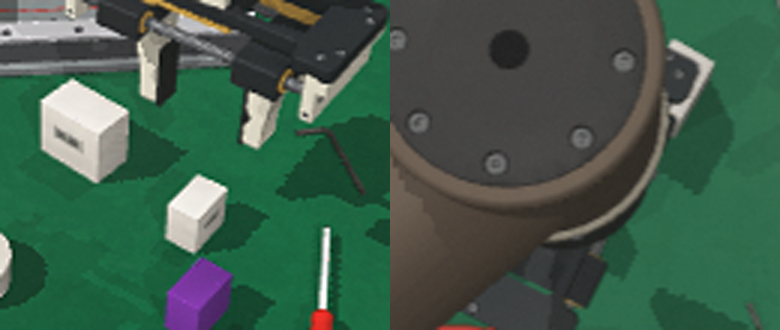

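Side crop: the fingers straddle the line to the small block, tips at (157,95) and (258,140), block top at (197,197), with the same small offset as predicted. I descend and grip.

>>> jog_arm([
  {"offset": [1.5,0,30],"roll": 0,"hand": 60},
  {"offset": [1.5,0,60],"roll": 0,"hand": 60},
  {"offset": [1.5,0,80],"roll": 0,"hand": 60},
  {"offset": [1.5,0,92],"roll": 0,"hand": 60},
  {"offset": [1.5,0,97],"roll": 0,"hand": 60},
  {"offset": [1.5,0,97],"roll": 0,"hand": 60},
  {"offset": [1.5,0,97],"roll": 0,"hand": 40},
  {"offset": [1.5,0,97],"roll": 0,"hand": 30},
  {"offset": [1.5,0,97],"roll": 0,"hand": 15},
  {"offset": [1.5,0,97],"roll": 0,"hand": 15},
  {"offset": [1.5,0,97],"roll": 0,"hand": 15},
  {"offset": [1.5,0,97],"roll": 0,"hand": 15},
  {"offset": [1.5,0,97],"roll": 0,"hand": 15},
])

```text
clock: 3.2
tool_pos: [0.4582, 0.1314, 0.023]
orientation: [-180.0, 0.0, -115.3]
force: [-0.6, 0.2, 5.0]
opening: 0.025
```

Gripped (opening 25 mm). Lift and carry above the nest.

>>> jog_arm([
  {"offset": [0,0,-35],"roll": 0,"hand": 15},
  {"offset": [0,0,-70],"roll": 0,"hand": 15},
  {"offset": [0,0,-100],"roll": 0,"hand": 15},
  {"offset": [20,-15,-100],"roll": 0.1,"hand": 15},
  {"offset": [40,-30,-100],"roll": 0.2,"hand": 15},
  {"offset": [60,-45,-100],"roll": 0.3,"hand": 15},
  {"offset": [80,-61,-100],"roll": 0.4,"hand": 15},
  {"offset": [100,-76,-100],"roll": 0.5,"hand": 15},
  {"offset": [120,-91,-100],"roll": 0.6,"hand": 15},
  {"offset": [140,-106,-100],"roll": 0.7,"hand": 15},
  {"offset": [160,-121,-100],"roll": 0.8,"hand": 15},
  {"offset": [180,-136,-90],"roll": 0.85,"hand": 15},
  {"offset": [192,-145,-75],"roll": 0.85,"hand": 15},
  {"offset": [195,-147.5,-65],"roll": 0.85,"hand": 15},
  {"offset": [195,-147.5,-60],"roll": 0.85,"hand": 15},
  {"offset": [195,-147.5,-60],"roll": 0.85,"hand": 15},
  {"offset": [195,-147.5,-60],"roll": 0.85,"hand": 15},
])

```text
clock: 4.62
tool_pos: [0.5077, -0.1076, 0.0825]
orientation: [180.0, -0.0, -164.0]
force: [0.8, 0.2, -1.3]
opening: 0.0248
```

```bash
python3 - <<'E'
from h import *
o=ctrl.get_obs(); t=o['tool_pos']; print(t,o['orientation'],o['force'],o['opening'])
a=np.radians(o['orientation'][2]); X=np.array([np.cos(a),np.sin(a),0]);Y=np.array([np.sin(a),-np.cos(a),0])
s=snap('side'); im=s['img']
B=[t+X*.02*i+Y*.0125*j+[0,0,-.023+.0] for i,j in((1,1),(1,-1),(-1,-1),(-1,1))]
print(proj(s,B).round(1).tolist())
c=np.array([305,180])
cr=cv2.resize(im[c[1]-60:c[1]+40,c[0]-75:c[0]+75],None,fx=5,fy=5,interpolation=cv2.INTER_CUBIC)
cv2.imwrite('pics/b.png',cr[:,:,::-1])
E
```

```text
[ 0.50774961 -0.10756426  0.08248402] [ 1.79997445e+02 -4.48814233e-02 -1.63982640e+02] [ 0.80951429  0.17562344 -1.2974784 ] 0.024798868861964068
[[322.6, 173.2], [321.0, 167.6], [305.5, 168.2], [306.8, 173.8]]
```

View pics/b.png

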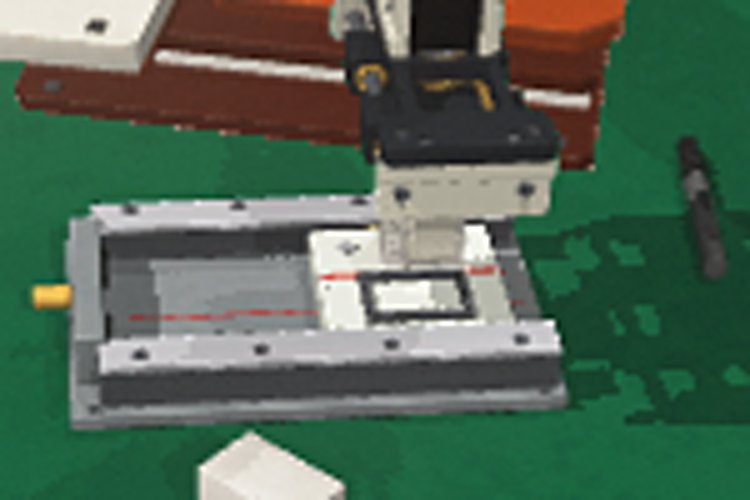

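The block hangs just above the nest: its bottom edge is at crop y≈260, and the nest inner edges are at x 375–462, y 282–312. I lower gently with a small correction.

>>> jog_arm([
  {"offset": [-0.8,-1,5],"roll": 0,"hand": 15},
  {"offset": [-0.8,-1,11],"roll": 0,"hand": 15},
  {"offset": [-0.8,-1,16],"roll": 0,"hand": 15},
  {"offset": [-0.8,-1,19],"roll": 0,"hand": 15},
  {"offset": [-0.8,-1,21],"roll": 0,"hand": 15},
  {"offset": [-0.8,-1,23],"roll": 0,"hand": 15},
  {"offset": [-0.8,-1,24.5],"roll": 0,"hand": 15},
  {"offset": [-0.8,-1,25.5],"roll": 0,"hand": 15},
  {"offset": [-0.8,-1,25.5],"roll": 0,"hand": 15},
  {"offset": [-0.8,-1,25.5],"roll": 0,"hand": 15},
])

```text
clock: 5.5
tool_pos: [0.509, -0.1089, 0.0571]
orientation: [-180.0, 0.0, -164.0]
force: [-0.4, 0.4, -2.3]
opening: 0.0246
```

```bash
python3 - <<'E'
from h import *
o=ctrl.get_obs(); print(o['tool_pos'],o['force'],o['opening'])
s=snap('side'); im=s['img']
c=np.array([305,180])
cr=cv2.resize(im[c[1]-30:c[1]+30,c[0]-40:c[0]+40],None,fx=8,fy=8,interpolation=cv2.INTER_CUBIC)
cv2.imwrite('pics/c.png',cr[:,:,::-1])
E
```

```text
[ 0.50904644 -0.10889347  0.0571288 ] [-0.38168768  0.3606155  -2.34539085] 0.024577260406007852
```

View pics/c.png

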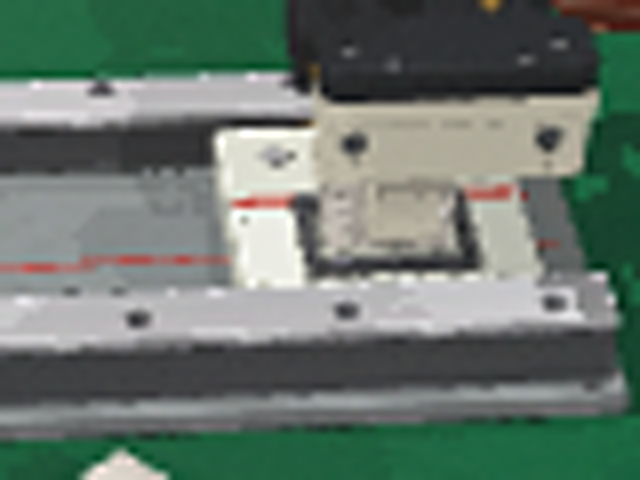

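The block is inside the nest walls with no contact force. Lower the last 2 mm, release, and rise.

>>> jog_arm([
  {"offset": [0,0,1],"roll": 0,"hand": 15},
  {"offset": [0,0,2],"roll": 0,"hand": 15},
  {"offset": [0,0,2],"roll": 0,"hand": 15},
  {"offset": [0,0,2],"roll": 0,"hand": 28},
  {"offset": [0,0,2],"roll": 0,"hand": 32},
  {"offset": [0,0,2],"roll": 0,"hand": 38},
  {"offset": [0,0,2],"roll": 0,"hand": 40},
  {"offset": [0,0,2],"roll": 0,"hand": 40},
  {"offset": [0,0,-10],"roll": 0,"hand": 40},
  {"offset": [0,0,-35],"roll": 0,"hand": 40},
  {"offset": [0,0,-65],"roll": 0,"hand": 40},
  {"offset": [0,0,-90],"roll": 0,"hand": 40},
  {"offset": [0,0,-90],"roll": 0,"hand": 40},
])

```text
clock: 6.63
tool_pos: [0.512, -0.1089, 0.1523]
orientation: [-179.9, 0.4, -164.0]
force: [1.5, 0.1, 0.1]
opening: 0.0396
```

Released. Now close the fingers, turn the jaws along the slide axis (narrow contact) and move behind the rear face at height.

>>> jog_arm([
  {"offset": [10,-2,0],"roll": -0.12,"hand": 0},
  {"offset": [20,-4,0],"roll": -0.24,"hand": 0},
  {"offset": [30,-6,0],"roll": -0.36,"hand": 0},
  {"offset": [40,-8,0],"roll": -0.48,"hand": 0},
  {"offset": [50,-10,0],"roll": -0.6,"hand": 0},
  {"offset": [60,-13,0],"roll": -0.72,"hand": 0},
  {"offset": [70,-15,0],"roll": -0.84,"hand": 0},
  {"offset": [80,-17,0],"roll": -0.96,"hand": 0},
  {"offset": [90,-20,0],"roll": -1.08,"hand": 0},
  {"offset": [93.4,-20.8,0],"roll": -1.2,"hand": 0},
  {"offset": [93.4,-20.8,0],"roll": -1.32,"hand": 0},
  {"offset": [93.4,-20.8,0],"roll": -1.44,"hand": 0},
  {"offset": [93.4,-20.8,0],"roll": -1.571,"hand": 0},
  {"offset": [93.4,-20.8,0],"roll": -1.571,"hand": 0},
  {"offset": [93.4,-20.8,30],"roll": -1.571,"hand": 0},
  {"offset": [93.4,-20.8,60],"roll": -1.571,"hand": 0},
  {"offset": [93.4,-20.8,80],"roll": -1.571,"hand": 0},
  {"offset": [93.4,-20.8,80],"roll": -1.571,"hand": 0},
  {"offset": [93.4,-20.8,80],"roll": -1.571,"hand": 0},
])

```text
clock: 8.22
tool_pos: [0.4243, -0.1547, 0.0666]
orientation: [179.8, 0.0, -74.2]
force: [-0.0, -0.2, -0.2]
opening: 0.0008
```

```bash
python3 - <<'E'
from h import *
o=ctrl.get_obs(); print(o['tool_pos'],o['orientation'],o['force'],o['opening'])
s=snap('side'); im=s['img']
c=np.array([310,180])
cr=cv2.resize(im[c[1]-50:c[1]+35,c[0]-60:c[0]+60],None,fx=6,fy=6,interpolation=cv2.INTER_CUBIC)
cv2.imwrite('pics/d.png',cr[:,:,::-1])
t=o['tool_pos']; print((proj(s,[t+[0,0,-.011],[.469,-.142,.021],[.508,-.108,.032]])-[250,130])*6)
E
```

```text
[ 0.42432909 -0.15468794  0.06662785] [ 1.79846990e+02  1.70076457e-02 -7.41515352e+01] [-0.02193693 -0.19844601 -0.22841899] 0.0008039306882171852
[[589.1574381  214.73067496]
 [476.18302601 284.59410992]
 [379.48590748 296.85222086]]
```

View pics/d.png

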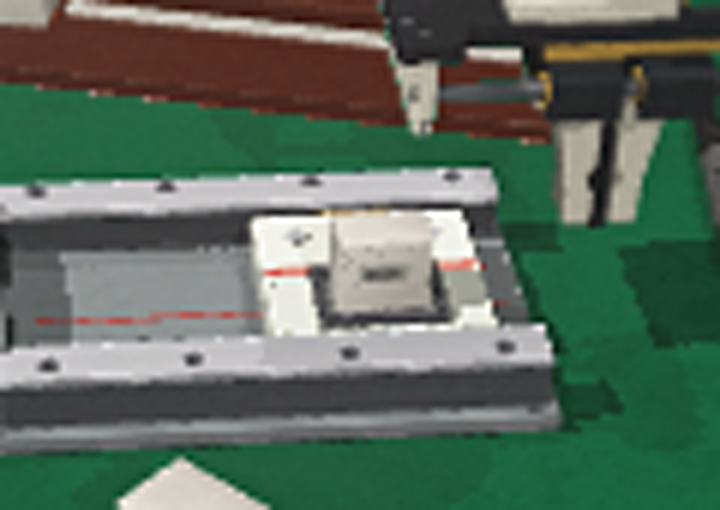

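The block stands in the nest at crop (380,270) and the fingers are behind at (600,222). A bracket of the gripper body hangs down ahead at (420,130), so I must check whether it would hit the block's top (67 mm) while pushing.

```bash
python3 - <<'E'
from h import *
s=snap('side'); t=ctrl.get_obs()['tool_pos']; a=np.radians(15.9)
u=np.array([np.cos(a),np.sin(a)]); v=np.array([-u[1],u[0]])
for px in((320,152.5),):
  for z in np.arange(.085,.15,.01):
    d=ray(s,[px],z)[0,:2]-t[:2]; print(px,'z-tcp',round(z-t[2],3),'ahead %.3f left %.3f'%(d@u,d@v))
t=np.array([.509,-.1089,.0571])
for px in((265+325/8,150+178/8),(265+585/8,150+178/8)):
  for z in np.arange(.075,.14,.01):
    d=ray(s,[px],z)[0,:2]-t[:2]; print(px,'z-tcp',round(z-t[2],3),'ahead %.3f left %.3f'%(d@u,d@v))
E
```

```text
(320, 152.5) z-tcp 0.017 ahead 0.071 left -0.022
(320, 152.5) z-tcp 0.027 ahead 0.074 left -0.005
(320, 152.5) z-tcp 0.037 ahead 0.078 left 0.011
(320, 152.5) z-tcp 0.047 ahead 0.081 left 0.027
(320, 152.5) z-tcp 0.057 ahead 0.084 left 0.043
(320, 152.5) z-tcp 0.067 ahead 0.088 left 0.059
(320, 152.5) z-tcp 0.077 ahead 0.091 left 0.076
(305.625, 172.25) z-tcp 0.018 ahead 0.025 left 0.030
(305.625, 172.25) z-tcp 0.028 ahead 0.027 left 0.045
(305.625, 172.25) z-tcp 0.038 ahead 0.030 left 0.059
(305.625, 172.25) z-tcp 0.048 ahead 0.032 left 0.074
(305.625, 172.25) z-tcp 0.058 ahead 0.035 left 0.089
(305.625, 172.25) z-tcp 0.068 ahead 0.037 left 0.103
(305.625, 172.25) z-tcp 0.078 ahead 0.040 left 0.118
(338.125, 172.25) z-tcp 0.018 ahead -0.055 left 0.035
(338.125, 172.25) z-tcp 0.028 ahead -0.051 left 0.050
(338.125, 172.25) z-tcp 0.038 ahead -0.047 left 0.064
(338.125, 172.25) z-tcp 0.048 ahead -0.043 left 0.079
(338.125, 172.25) z-tcp 0.058 ahead -0.039 left 0.093
(338.125, 172.25) z-tcp 0.068 ahead -0.036 left 0.108
(338.125, 172.25) z-tcp 0.078 ahead -0.032 left 0.122
```

The body bottom is about 50–55 mm above the TCP, so at TCP z = 29 mm it is at about 80 mm and clears the block top (67 mm). I descend and approach to contact.

>>> jog_arm([
  {"offset": [0,0,20],"roll": 0,"hand": 0},
  {"offset": [0,0,34],"roll": 0,"hand": 0},
  {"offset": [0,0,38],"roll": 0,"hand": 0},
  {"offset": [0,0,38],"roll": 0,"hand": 0},
  {"offset": [0,-6,38],"roll": 0,"hand": 0},
  {"offset": [0,-12,38],"roll": 0,"hand": 0},
  {"offset": [0,-17,38],"roll": 0,"hand": 0},
  {"offset": [0,-20,38],"roll": 0,"hand": 0},
  {"offset": [0,-23,38],"roll": 0,"hand": 0},
  {"offset": [0,-26,38],"roll": 0,"hand": 0},
  {"offset": [0,-29,38],"roll": 0,"hand": 0},
  {"offset": [0,-32,38],"roll": 0,"hand": 0},
  {"offset": [0,-34,38],"roll": 0,"hand": 0},
  {"offset": [0,-36,38],"roll": 0,"hand": 0},
  {"offset": [0,-38,38],"roll": 0,"hand": 0},
  {"offset": [0,-40,38],"roll": 0,"hand": 0},
])

```text
clock: 9.65
tool_pos: [0.4633, -0.1435, 0.0288]
orientation: [180.0, 0.0, -74.0]
force: [-1.7, -1.3, -0.6]
opening: 0.0007
```

Light contact (~2 N). Push on in small steps along the centre line.

>>> jog_arm([
  {"offset": [0,-2,0],"roll": 0,"hand": 0},
  {"offset": [0,-5,0],"roll": 0,"hand": 0},
  {"offset": [0,-8,0],"roll": 0,"hand": 0},
  {"offset": [0,-11,0],"roll": 0,"hand": 0},
  {"offset": [0,-14,0],"roll": 0,"hand": 0},
  {"offset": [0,-17,0],"roll": 0,"hand": 0},
  {"offset": [0,-20,0],"roll": 0,"hand": 0},
  {"offset": [0,-23,0],"roll": 0,"hand": 0},
  {"offset": [0,-26,0],"roll": 0,"hand": 0},
  {"offset": [0,-29,0],"roll": 0,"hand": 0},
  {"offset": [0,-32,0],"roll": 0,"hand": 0},
  {"offset": [0,-34,0],"roll": 0,"hand": 0},
  {"offset": [0,-36,0],"roll": 0,"hand": 0},
  {"offset": [0,-38,0],"roll": 0,"hand": 0},
  {"offset": [0,-40,0],"roll": 0,"hand": 0},
])

```text
clock: 10.9
tool_pos: [0.5019, -0.1325, 0.0291]
orientation: [180.0, 0.0, -74.0]
force: [-2.1, -0.7, -0.5]
opening: 0.0003
```

```bash
python3 - <<'E'
from h import *
o=ctrl.get_obs(); print(o['tool_pos'],o['force'])
s=snap('side'); im=s['img']
c=np.array([300,180])
cr=cv2.resize(im[c[1]-50:c[1]+35,c[0]-65:c[0]+65],None,fx=6,fy=6,interpolation=cv2.INTER_CUBIC)
cv2.imwrite('pics/e.png',cr[:,:,::-1])
E
```

```text
[ 0.50187509 -0.13250785  0.02908107] [-2.07636104 -0.70870409 -0.49367971]
```

View pics/e.png

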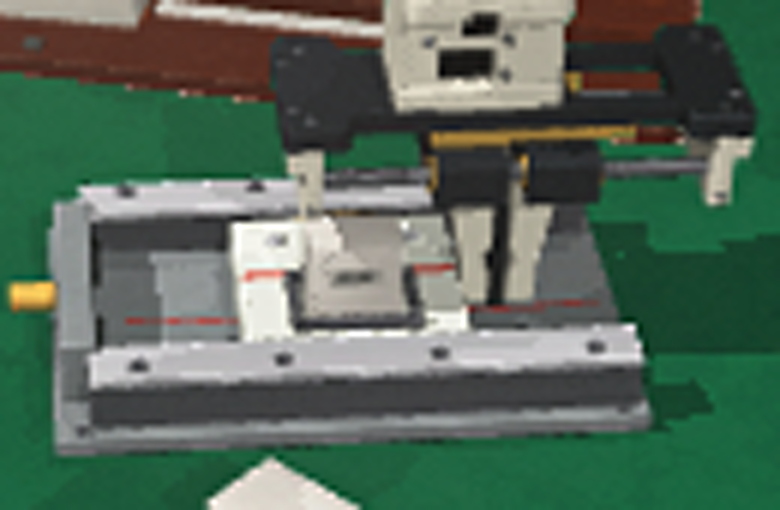

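The shuttle is about 40 mm further in, square, with the block upright and the gripper body clear of it (~2 N). About 60 mm of the slideway is left. Continue.

>>> jog_arm([
  {"offset": [0,-3,0],"roll": 0,"hand": 0},
  {"offset": [0,-6,0],"roll": 0,"hand": 0},
  {"offset": [0,-9,0],"roll": 0,"hand": 0},
  {"offset": [0,-12,0],"roll": 0,"hand": 0},
  {"offset": [0,-15,0],"roll": 0,"hand": 0},
  {"offset": [0,-18,0],"roll": 0,"hand": 0},
  {"offset": [0,-21,0],"roll": 0,"hand": 0},
  {"offset": [0,-24,0],"roll": 0,"hand": 0},
  {"offset": [0,-27,0],"roll": 0,"hand": 0},
  {"offset": [0,-30,0],"roll": 0,"hand": 0},
  {"offset": [0,-32,0],"roll": 0,"hand": 0},
  {"offset": [0,-34,0],"roll": 0,"hand": 0},
  {"offset": [0,-36,0],"roll": 0,"hand": 0},
  {"offset": [0,-38,0],"roll": 0,"hand": 0},
  {"offset": [0,-40,0],"roll": 0,"hand": 0},
])

```text
clock: 12.2
tool_pos: [0.5404, -0.1215, 0.0291]
orientation: [180.0, 0.0, -74.0]
force: [-2.1, -0.5, 2.6]
opening: 0.0003
```

```bash
python3 - <<'E'
from h import *
o=ctrl.get_obs(); print(o['tool_pos'],o['force'])
s=snap('side')
up=cv2.resize(s['img'],None,fx=6,fy=6,interpolation=cv2.INTER_CUBIC)
# profile along centre line offset -15mm on z=.032, ahead of TCP
a=np.radians(15.9);u=np.array([np.cos(a),np.sin(a)]);v=np.array([-u[1],u[0]])
for n in('side','top'):
  s=snap(n)
  for off in(-.03,-.02):
    d=np.arange(.09,.24,.003); L=o['tool_pos'][:2]+d[:,None]*u+off*v
    p=proj(s,np.c_[L,np.full(len(L),.032)]).astype(np.float32)
    g=cv2.remap(cv2.cvtColor(s['img'],cv2.COLOR_RGB2GRAY),p[:,:1],p[:,1:],cv2.INTER_LINEAR).ravel()
    print(n,off,list(zip((d*1000).round().astype(int).tolist(),g.tolist())))
E
```

```text
[ 0.54037775 -0.12147612  0.02909248] [-2.09283137 -0.49372025  2.5904976 ]
side -0.03 [(90, 214), (93, 183), (96, 192), (99, 234), (102, 243), (105, 243), (108, 246), (111, 224), (114, 121), (117, 61), (120, 63), (123, 65), (126, 67), (129, 62), (132, 38), (135, 101), (138, 149), (141, 149), (144, 149), (147, 149), (150, 150), (153, 108), (156, 70), (159, 69), (162, 75), (165, 76), (168, 75), (171, 75), (174, 75), (177, 76), (180, 76), (183, 76), (186, 76), (189, 77), (192, 78), (195, 78), (198, 78), (201, 78), (204, 78), (207, 78), (210, 78), (213, 79), (216, 78), (219, 78), (222, 78), (225, 78), (228, 78), (231, 79), (234, 78), (237, 79)]
side -0.02 [(90, 234), (93, 234), (96, 240), (99, 244), (102, 243), (105, 235), (108, 236), (111, 219), (114, 133), (117, 79), (120, 87), (123, 92), (126, 92), (129, 88), (132, 54), (135, 95), (138, 150), (141, 149), (144, 147), (147, 147), (150, 143), (153, 108), (156, 68), (159, 68), (162, 75), (165, 75), (168, 77), (171, 76), (174, 76), (177, 75), (180, 76), (183, 76), (186, 76), (189, 77), (192, 78), (195, 79), (198, 78), (201, 78), (204, 80)
[... 576 characters left out ...]
, (207, 94), (210, 94), (213, 95), (216, 95), (219, 94), (222, 94), (225, 93), (228, 93), (231, 95), (234, 93), (237, 91)]
top -0.02 [(90, 95), (93, 97), (96, 97), (99, 98), (102, 99), (105, 100), (108, 100), (111, 100), (114, 100), (117, 99), (120, 102), (123, 105), (126, 108), (129, 108), (132, 108), (135, 107), (138, 109), (141, 109), (144, 107), (147, 107), (150, 107), (153, 106), (156, 104), (159, 104), (162, 104), (165, 101), (168, 100), (171, 98), (174, 96), (177, 92), (180, 92), (183, 93), (186, 94), (189, 94), (192, 94), (195, 94), (198, 94), (201, 94), (204, 94), (207, 94), (210, 94), (213, 94), (216, 94), (219, 93), (222, 94), (225, 94), (228, 93), (231, 92), (234, 90), (237, 92)]
```

About 19 mm remain. I advance 12 mm, then creep.

>>> jog_arm([
  {"offset": [0,-2,0],"roll": 0,"hand": 0},
  {"offset": [0,-4,0],"roll": 0,"hand": 0},
  {"offset": [0,-6,0],"roll": 0,"hand": 0},
  {"offset": [0,-8,0],"roll": 0,"hand": 0},
  {"offset": [0,-10,0],"roll": 0,"hand": 0},
  {"offset": [0,-11,0],"roll": 0,"hand": 0},
  {"offset": [0,-12,0],"roll": 0,"hand": 0},
  {"offset": [0,-12.5,0],"roll": 0,"hand": 0},
  {"offset": [0,-13,0],"roll": 0,"hand": 0},
  {"offset": [0,-13.5,0],"roll": 0,"hand": 0},
  {"offset": [0,-14,0],"roll": 0,"hand": 0},
])

```text
clock: 13.27
tool_pos: [0.5537, -0.1177, 0.0291]
orientation: [-180.0, 0.0, -74.0]
force: [-4.2, -2.0, 1.9]
opening: 0.0006
```

>>> jog_arm([
  {"offset": [0,-0.5,0],"roll": 0,"hand": 0},
  {"offset": [0,-1,0],"roll": 0,"hand": 0},
  {"offset": [0,-1.5,0],"roll": 0,"hand": 0},
  {"offset": [0,-2,0],"roll": 0,"hand": 0},
])

```text
clock: 13.6
tool_pos: [0.5557, -0.1171, 0.029]
orientation: [180.0, 0.0, -74.0]
force: [-3.1, -0.1, 2.5]
opening: 0.0004
```

>>> jog_arm([
  {"offset": [0,-0.5,0],"roll": 0,"hand": 0},
  {"offset": [0,-1,0],"roll": 0,"hand": 0},
  {"offset": [0,-1.5,0],"roll": 0,"hand": 0},
])

```text
clock: 13.85
tool_pos: [0.5571, -0.1167, 0.029]
orientation: [180.0, 0.0, -74.0]
force: [-4.1, -1.8, 2.4]
opening: 0.0003
```

>>> jog_arm([
  {"offset": [0,-0.5,0],"roll": 0,"hand": 0},
  {"offset": [0,-1,0],"roll": 0,"hand": 0},
  {"offset": [0,-1.5,0],"roll": 0,"hand": 0},
])

```text
clock: 14.1
tool_pos: [0.5586, -0.1163, 0.0291]
orientation: [-180.0, -0.0, -74.0]
force: [-2.9, -0.9, 1.8]
opening: 0.0004
```

>>> jog_arm([
  {"offset": [0,-0.4,0],"roll": 0,"hand": 0},
  {"offset": [0,-0.8,0],"roll": 0,"hand": 0},
])

```text
clock: 14.27
tool_pos: [0.5587, -0.1162, 0.0291]
orientation: [179.9, 0.0, -74.0]
force: [-7.1, -1.9, 5.2]
opening: 0.0005
```

>>> jog_arm([
  {"offset": [0,-0.4,0],"roll": 0,"hand": 0},
  {"offset": [0,-0.8,0],"roll": 0,"hand": 0},
])

```text
clock: 14.43
tool_pos: [0.5587, -0.1162, 0.029]
orientation: [179.9, 0.0, -74.0]
force: [-8.4, -1.8, 7.1]
opening: 0.0007
```

It stalls at x = 0.5587 with force rising to 8 N, where the pads were expected. Back straight off, rise clear and look.

>>> jog_arm([
  {"offset": [0,2,0],"roll": 0,"hand": 0},
  {"offset": [0,6,0],"roll": 0,"hand": 0},
  {"offset": [0,16,0],"roll": 0,"hand": 0},
  {"offset": [0,30,0],"roll": 0,"hand": 0},
  {"offset": [0,50,0],"roll": 0,"hand": 0},
  {"offset": [0,75,0],"roll": 0,"hand": 0},
  {"offset": [0,85,-20],"roll": 0,"hand": 0},
  {"offset": [0,95,-50],"roll": 0,"hand": 0},
  {"offset": [0,105,-80],"roll": 0,"hand": 0},
  {"offset": [-20,120,-110],"roll": 0,"hand": 0},
  {"offset": [-60,120,-140],"roll": 0,"hand": 0},
  {"offset": [-100,120,-150],"roll": 0,"hand": 0},
  {"offset": [-140,120,-150],"roll": 0,"hand": 0},
  {"offset": [-180,120,-150],"roll": 0,"hand": 0},
  {"offset": [-220,120,-150],"roll": 0,"hand": 0},
  {"offset": [-250,120,-150],"roll": 0,"hand": 0},
  {"offset": [-250,120,-150],"roll": 0,"hand": 0},
  {"offset": [-250,120,-150],"roll": 0,"hand": 0},
])

```text
clock: 15.93
tool_pos: [0.3754, 0.0931, 0.1794]
orientation: [-179.9, 0.1, -73.7]
force: [0.1, -0.5, 0.1]
opening: 0.0002
```

```bash
python3 - <<'E'
from h import *
o=ctrl.get_obs(); print(o['tool_pos'],o['force'],abs(o['qvel']).max())
L=[]
for n in('top','side'):
    s=snap(n); im=s['img']
    c=proj(s,[[.60,-.10,.03]])[0].astype(int)
    L.append(cv2.resize(im[c[1]-42:c[1]+42,c[0]-38:c[0]+38],None,fx=5,fy=5,interpolation=cv2.INTER_CUBIC)[:,:,::-1])
cv2.imwrite('pics/f.png',np.hstack(L))
E
```

```text
[0.37544165 0.0931124  0.17935161] [ 0.08389208 -0.54975177  0.11298848] 3.4306269711195236
```

View pics/f.png

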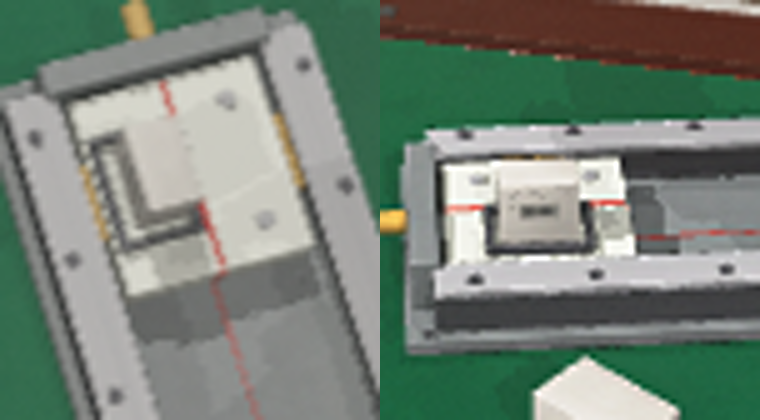

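The top and side tiles show the shuttle up against the stop, square, with the block standing in the nest. I check the numbers: rear face to the open rail end should be 132 mm, plus squareness and the block centre.

```bash
python3 - <<'E'
from h import *
s=snap('top'); g=cv2.cvtColor(s['img'],cv2.COLOR_RGB2GRAY)
a=np.radians(16.0);u=np.array([np.cos(a),np.sin(a)]);v=np.array([-u[1],u[0]])
O=np.array([.53,-.1247])
def edge(off,z,lo,hi,sgn,N=1500):
    t=np.linspace(lo,hi,N);L=O+t[:,None]*u+off*v
    p=proj(s,np.c_[L,np.full(N,z)]).astype(np.float32)
    k=cv2.GaussianBlur(cv2.remap(g,p[:,:1],p[:,1:],cv2.INTER_CUBIC).astype(np.float32),(1,31),0).ravel()
    d=np.gradient(k)*sgn; return round(t[d.argmax()]*1000,1)
offs=[-.035,-.025,-.015,-.006]
print('rear',[(o,edge(o,.032,.02,.08,1)) for o in offs],'left',[(o,edge(o,.032,.02,.075,1)) for o in(.03,.036)])
print('front',[(o,edge(o,.032,.11,.16,-1)) for o in offs])
print('rail end L/R',[edge(o,.035,-.13,-.04,1) for o in(.056,.06,.064)],[edge(o,.035,-.13,-.04,1) for o in(-.056,-.06,-.064)])
print('stop outer',[edge(o,.040,.13,.20,-1) for o in(-.03,-.02,.02,.03)])
c=proj(s,[[.60,-.10,.03]])[0].astype(int)
P=ray(s,(np.array([(122,128),(178,118),(205,200),(148,215)])-2)/5+c-[38,42],.067)[:,:2]-O
print('block top corners slide frame',(np.c_[P@u,P@v]*1000).round(1).tolist(),'mean',(P.mean(0)@u*1000).round(1),(P.mean(0)@v*1000).round(1))
E
```

```text
rear [(-0.035, np.float64(46.0)), (-0.025, np.float64(45.8)), (-0.015, np.float64(45.9)), (-0.006, np.float64(46.3))] left [(0.03, np.float64(71.4)), (0.036, np.float64(45.8))]
front [(-0.035, np.float64(141.1)), (-0.025, np.float64(140.7)), (-0.015, np.float64(140.5)), (-0.006, np.float64(141.4))]
rail end L/R [np.float64(-80.9), np.float64(-81.2), np.float64(-80.8)] [np.float64(-81.2), np.float64(-81.0), np.float64(-81.2)]
stop outer [np.float64(139.1), np.float64(138.9), np.float64(138.8), np.float64(138.6)]
block top corners slide frame [[114.4, 33.3], [112.2, 7.8], [73.0, 7.8], [73.3, 34.3]] mean 93.2 20.8
```

Rear-to-rail-end is 127 mm against the 132 mm expected, though the rails may stop short of the plate end. I check the stop pads directly in the first, unobstructed picture.

```bash
python3 - <<'E'
from h import *
s=snap('top'); im0=cv2.imread('pics/top0.png')[:,:,::-1]
a=np.radians(16.0);u=np.array([np.cos(a),np.sin(a)]);v=np.array([-u[1],u[0]]);O=np.array([.53,-.1247])
def prof(im,off,z,lo,hi,st=.0015):
    t=np.arange(lo,hi,st);L=O+t[:,None]*u+off*v
    p=proj(s,np.c_[L,np.full(len(t),z)]).astype(np.float32)
    k=cv2.remap(cv2.cvtColor(np.ascontiguousarray(im),cv2.COLOR_RGB2GRAY),p[:,:1],p[:,1:],cv2.INTER_LINEAR).ravel()
    return ' '.join('%.0f:%d'%(x*1000,y) for x,y in zip(t,k))
for o in(.03,-.03,0.01): print('start z.032',o,prof(im0,o,.032,.12,.175))
for o in(.03,-.03,0.01): print('now   z.032',o,prof(s['img'],o,.032,.12,.175))
for o in(.077,-.077): print('plate z.010',o,prof(im0,o,.010,-.11,-.06,.002),'|',prof(im0,o,.010,.14,.19,.002))
E
```

```text
start z.032 0.03 120:94 122:94 123:95 124:95 126:95 128:94 129:95 130:96 132:95 134:94 135:91 136:80 138:62 140:40 141:36 143:44 144:58 146:73 147:92 149:111 150:128 152:129 153:128 155:130 156:133 158:137 159:137 161:133 162:112 164:91 165:79 167:79 168:81 170:82 171:82 173:82 174:81
start z.032 -0.03 120:96 122:96 123:96 124:96 126:96 128:97 129:97 130:98 132:97 134:96 135:93 136:84 138:62 140:46 141:38 143:44 144:54 146:71 147:91 149:112 150:122 152:126 153:126 155:127 156:126 158:127 159:129 161:125 162:113 164:84 165:72 167:76 168:76 170:76 171:77 173:76 174:75
start z.032 0.01 120:95 122:95 123:95 124:96 126:96 128:96 129:95 130:95 132:95 134:94 135:94 136:93 138:88 140:79 141:70 143:64 144:65 146:74 147:89 149:111 150:128 152:128 153:128 155:128 156:128 158:127 159:128 161:128 162:121 164:100 165:81 167:81 168:80 170:83 171:84 173:83 174:84
now   z.032 0.03 120:102 122:132 123:163 124:194 126:204 128:205 129:210 130:213 132:213 134:213 135:213 136:210 138:200 140:180 141:128 143:59 144:67 146:83 147:105 149:125 150:143 152:143 153:142 155:143 156:144 158:144 159:142 161:138 16
[... 765 characters left out ...]
:57 -88:59 -86:85 -84:116 -82:127 -80:128 -78:119 -76:87 -74:87 -72:105 -70:115 -68:116 -66:118 -64:119 -62:119 | 140:119 142:120 144:122 146:123 148:119 150:99 152:98 154:111 156:125 158:134 160:134 162:124 164:102 166:79 168:82 170:81 172:80 174:80 176:80 178:80 180:80 182:81 184:82 186:80 188:80
plate z.010 -0.077 -110:76 -108:77 -106:76 -104:75 -102:76 -100:76 -98:75 -96:71 -94:74 -92:77 -90:74 -88:75 -86:111 -84:132 -82:112 -80:137 -78:162 -76:163 -74:162 -72:162 -70:163 -68:162 -66:153 -64:124 -62:90 | 140:157 142:172 144:172 146:172 148:172 150:172 152:170 154:164 156:143 158:132 160:128 162:117 164:92 166:77 168:79 170:82 172:83 174:83 176:83 178:82 180:82 182:81 184:81 186:82 188:81
```

The plate ends at t = -86 and +164 (250 mm, as it should be), so its centre is at 39. Home then means front = 142 and rear = 46. I measured 141 and 46, so the shuttle is home within about 1 mm. Handing in.

```bash
python3 -c "
from h import *
o=ctrl.get_obs(); print(o['clock'],abs(o['qvel']).max(),o['force']); print(order.close_job())"
```

```text
16.1333 0.7611587223332952 [-0.20349742 -0.66027849 -0.07855976]
the job is handed in; nothing more can be done
None
```

I placed the small pale grey block upright in the nest with the shuttle still pulled out, then let go. I pushed the shuttle along its centre line with closed fingers until it met the end stop. I then backed the arm clear and handed the job in at about 16 s. No verdict was reported.

**Last checks**
- **Shuttle home:** rear face at 46 mm, where 46 was expected, and front at 141 mm, where 142 was expected. It looks square: rear-edge readings across the width agree within 0.5 mm.
- **Push force:** about 2–5 N while sliding and about 11 N at the stop, going by readings taken between moves.
- **Block in nest:** upright, about 1 mm (x) and 2 mm (y) from the nest centre. I did not measure its height above the nest floor or its tilt separately.
- **Robot:** clear of everything, with no contact force.
- **Bystanders:** the arm stayed well above the stopwatch and the tin. I did not measure their positions again at the end.

**Readings that disagreed**
- **Rail end:** it first suggested the shuttle was 5 mm short (127 mm instead of 132). Measured from the plate ends, which span the correct 250 mm, the shuttle is home; I take it that the rails stop short of the plate end.
- **Nest position:** the two cameras differed by about 4 mm across the slide before allowing for the hidden near wall, and by about 2 mm after. The block still went in without touching the walls.

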